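Unclamp the striker box and draw the bell striker out through its short mouth

ROBOT

A 7-joint arm with a two-finger parallel gripper is mounted at the origin on the work surface. World frame = base frame: x ahead of the robot, y to its left, z up, the work surface at z = 0. Lengths are in m, angles in degrees, forces in N, time in s.
With the tool pointing down it reaches from about 0.4 to 0.925 m from the base axis. Payload 5.6 kg.
Tool frame: the origin (TCP) lies midway between the tips of the shut fingers; the grasp point (between the pads) lies 19 mm behind it; y points along the fingers, x is the direction in which the jaws open and shut, and the axes are right-handed (so a half turn about y gives the same grasp; the last joint's range is limited). The gripper opens to 85 mm and grips with 20 to 120 N. Pads are 22 mm wide; open, the fingers measure 114 mm over their backs; the gripper's body (76 mm by 85 mm) begins 54 mm behind the grasp point. The pads swing forward as they close: fully open they stand 13 mm farther back than shut.
Start: joints at [-78.782, 26.786, -0.665, 91.828, 0.344, 61.387, -3.226], TCP at [0.154, 0.632, 0.231] pointing down, gripper open.
Joint ranges: [-144.91, 144.91], [-17.63, 115.5], [-89.93, 88.59], [15.96, 139.68], [-74.01, 254.01], [8.47, 105.57], [-167.45, 167.45]. Speed limits (degrees/s): [147.25, 147.25, 180, 180, 180, 180, 180].

INTERFACE

Orientations are given as [roll, pitch, yaw] about the fixed x, y, z axes, in that order (R = Rz(yaw) Ry(pitch) Rx(roll)).
In Python, from workcell import arm gives the robot as it stands.
- The arm moves only by the tool apply_moves, never from a script. Its argument "increments" is a list of rows, each a list of 3 entries, a list of its own where there are three numbers: the opening, from 0 (shut) to 1 (fully open), then the shift along the tool's x, y, z in mm, then the turn, a rotation vector about the tool's x, y, z in rad. In form: [[hand, [dx, dy, dz], [rx, ry, rz]], ...]. A call has 1 to 12 rows; each row shifts and turns the commanded pose from where the row before left it, along the tool's axes as they then stand; what a row does not reach is not made up. A row lasts 1/10 s, in which the tool goes at most 50 mm and 8.59 degrees, less where a joint would pass 70% of its speed; a pose out of reach is approached as far as the arm can. A call with a gripper value outside its range is refused whole. The fingers move at their own pace and stop on an object; "newtons" is the grip in N (left out, the last holds). Time passes only in rows, so rows that do not move let the fingers close. It gives the time, the measured TCP pose, the force and the opening at its end, in the units of the state.
- arm.get_obs(): the state, without advancing time (a new reading comes with each control period).
- arm.read_camera(name): name is "scene" or "top"; returns a dict with "img" (420x560x3 uint8, red, green, blue), "fx", "fy", "cx", "cy" (pixels), "k1" (the pictures are not rectified: a ray, as slopes to the right and down, at radius r is drawn at 1 + k1 r^2 times it, then the intrinsics apply), "extrinsics" (4x4, takes a point from camera to world coordinates). Camera axes: x right, y up, looking along -z (the intrinsics and any distortion apply to the point x, -y, -z); pixel columns grow to the right and rows downward; lengths in m; the calibration is good to about 2 mm. A picture is of the moment at which its call begins. There is no depth.
- arm.close_job(): hands the job in, once; it reports no verdict.
Trained networks look in the newest picture that a camera, given by its name, has taken for a name from the list of things; names that differ only in an ending like _2 or _b are one class to them, and where a whole thing is asked for, a point or a joint stands for the part that bears it (a point fixed in the world has none). Each returns a list of dicts, best first, with "conf" (0 to 1); they miss things now and then, are a little off and sometimes report something else, mostly with a low value. They report only what shows in the picture. A call takes as long as a camera call. They do not tell look-alikes from the thing itself.
- arm.find_in(thing, camera): "box" ([centre column, centre row, width, height] in pixels, round what is visible of it).
- arm.trace(thing, camera): "pixels" (420x560 bool, what is visible of it) and "box" ([centre column, centre row, width, height] in pixels, round what is visible of it).
The state is a dict: "t": time; "joint_pos": joint angles; "qvel": joint speeds; "joint_efforts": joint torques, N m; "tcp_pos": TCP position; "ee_rot": TCP orientation; "wrist_force": force on the tool from outside, world axes, zero at the start; "moment": the same for the moment, N m; "width": opening from 0.0 (shut) to 1.0 (fully open).
Only numpy, scipy, OpenCV 4.12 (cv2) and the standard library are available. Lean on these libraries where they do the work, as an engineer would, in place of code of your own. Each camera call takes 0.05 s, during which the arm holds its last target.

TASK

On the altar ledge, swing the steel clamp lever on the wooden striker box aside, well clear of the box's mouth (about a quarter turn), and leave it open. Then take hold of the wooden bell striker that lies inside: it is longer than the mouth, so tilt it and draw it out diagonally, one end first. Finish still holding it in the gripper, still, with its whole length at least 4 cm above the top of the box and touching nothing else; leave the jar, bowl, tiger and bottle where they stand.

Things in the scene. Friction and masses are not known exactly. Their poses are not given: they have to be found in the camera images.
- striker_box: Fixed wooden box on the ledge, 146 mm (its x) by 346 mm (its y, the long way), 57 mm high. Origin: centre of its underside; z up. Inside 130 x 330 mm; floor 6 mm thick; fixed cover 5 mm thick (underside 52, top 57 mm above the ledge). A steel socket block (26 x 40 mm, 55 mm high) against its +x side carries the clamp lever.
- box_mouth (a point): Centre of the box's open mouth, at the cover's top, 57 mm above the box's origin. The mouth is a rectangle in the cover, 110 mm along the box's x by 170 mm along its y; the cover roofs over the last 80 mm of the inside at each y end.
- lever_pivot (a point): Vertical hinge axis of the clamp lever, on top of the socket block: at x +86, y +35 mm in the box's frame, 64 mm above the ledge. The hub there is 24 mm across, its top 70 mm above the ledge.
- lever_knob (a point): Middle of the upright black round knob (16 mm across, 30 mm high, from 68 to 98 mm above the ledge) near the free end of the clamp lever, 125 mm from the hinge axis. The lever is a flat steel bar 14 mm wide, its underside 60 mm and top 68 mm above the ledge, ending 7 mm past the knob's axis.
- clamp_lever (a joint): Swing of the clamp lever in rad about its vertical axis. 0: shut, the lever points along the box's -x across the mouth. It grows clockwise seen from above; at 1.57 the lever points along the box's +y, outside the box; stop at 1.9. It stays where it is left (friction about 1 N at the knob).
- striker: Wooden bell striker, one rigid straight piece 220 mm long (its y), 18 mm high, about 90 g, lying loose on the box's floor roughly along the box's long way, under the mouth. Handle 18 mm wide (180 mm long); head at its +y end 34 mm wide and 40 mm long. Origin: centre of its underside; z up.
- striker_mid (a point): Centre of the striker (half its length, half its height), on the 18 mm wide handle; axes as the striker's.
- striker_head (a point): Middle of the striker's head end face (110 mm along +y from the centre).
- striker_tail (a point): Middle of the striker's tail end face (110 mm along -y from the centre).
- jar: Bystander: white porcelain jar with screw-top lid, 84 mm across, 115 mm high. Origin: centre of its underside.
- bowl: Bystander: stainless steel bowl, 130 mm across, 55 mm high. Origin: centre of its underside.
- tiger: Bystander: ceramic tiger figurine on a 46 x 110 mm base, about 100 mm high. Origin: centre of its underside.
- bottle: Bystander: empty amber glass bottle, 60 mm across, 180 mm high. Origin: centre of its underside.
Mind the look-alikes: they are no part of the job. There is more than one size of the striker; the one meant has the size given above.

How it is judged:
By the outcome, as a careful person would: the job done as asked, in the order asked, and still so for the second after the job is handed in, while the arm keeps its last pose, push and grip.
It also fails if it takes over 56 s, if anything falls off the work surface, if the arm or the gripper's body presses on something with over 40 N, if the wrist force passes 120 N, or if a joint passes its speed limit or range.

## Working session

There is one attempt and no reset: what is moved stays moved. The work goes in short steps, Python scripts to look and compute and a tool call to move; the robot and the scene stay as the last step left them, time stands still between calls to the robot, and variables do not carry over. Pictures are saved under pics/ and viewed, and the job is handed in when it is done.

Besides the shell and the picture viewer there is one more tool, called in YAML: its name, and indented under it one key for each argument. apply_moves: Moves the arm, as the interface text tells. Its arguments: {"type":"object","properties":{"increments":{"type":"array"},"newtons":{"type":"number"}},"required":["increments"]}

```bash
mkdir -p pics; ls
python3 - <<'E'
from workcell import arm
import cv2,json
o=arm.get_obs(); print(o)
for c in ("scene","top"):
    d=arm.read_camera(c); cv2.imwrite(f"pics/{c}0.png",d["img"][:,:,::-1])
    print(c,{k:(v.tolist() if hasattr(v,'tolist') else v) for k,v in d.items() if k!="img"})
    for t in ["striker_box","striker","lever_knob","clamp_lever","jar","bowl","tiger","bottle"]:
        print(t,[(round(r["conf"],2),[round(float(x)) for x in r["box"]]) for r in arm.find_in(t,c)])
E
```

```text
pics
{'t': 0.0, 'joint_pos': array([-78.78129938,  26.83573296,  -0.66472471,  91.88208435,
         0.34371914,  61.38828156,  -3.22365032]), 'qvel': array([-0.06374709, -0.00666205, -0.02701523,  0.05681617, -0.12495872,
       -0.00718039,  0.04271159]), 'joint_efforts': array([ 1.54276158e-04, -5.32384193e+01,  2.13290553e-02, -2.51304960e+01,
        1.14180826e-02,  7.85692537e-03,  7.23014182e-07]), 'tcp_pos': array([0.15368257, 0.63097672, 0.23033297]), 'ee_rot': array([-90.00722444,   0.10387325,  76.31593032]), 'wrist_force': array([-0.06539131, -0.0619397 ,  0.96136784]), 'moment': array([-0.02094338, -0.00516368, -0.03181681]), 'width': 1.001986149320747}
scene {'fx': 380.6010481037474, 'fy': 380.6010481037474, 'cx': 281.69250771399635, 'cy': 208.28174437563476, 'k1': -0.10039582504370895, 'extrinsics': [[-0.4487488250933627, -0.5466700057160168, 0.7069486521861235, 1.2090360776914995], [0.8935281126159338, -0.28795274623268385, 0.3445152070693869, 0.36647932352148416], [0.015231675624612253, 0.786279289303429, 0.6176834749854984, 0.670382307317656], [0.0, 0.0, 0.0, 1.0]]
[... 636 characters left out ...]
1118704397855493, 0.4140622538621656], [-0.9997048762263148, -0.018387264111589387, -0.01587667999991437, 0.02655494430854618], [-0.017820484579823572, 0.11089210091728385, 0.9936726685802983, 1.1733426202144908], [0.0, 0.0, 0.0, 1.0]]}
striker_box [(0.58, [287, 230, 142, 69])]
striker [(0.96, [210, 325, 50, 49]), (0.77, [185, 162, 38, 56]), (0.61, [287, 230, 68, 17]), (0.19, [336, 124, 60, 32])]
lever_knob [(0.77, [268, 220, 12, 56]), (0.32, [422, 163, 52, 49]), (0.16, [337, 126, 54, 34])]
clamp_lever [(0.66, [268, 221, 16, 55])]
jar [(0.57, [465, 247, 46, 36]), (0.17, [421, 161, 51, 51])]
bowl [(0.57, [420, 162, 51, 50])]
tiger [(0.69, [336, 126, 58, 36])]
bottle [(0.9, [98, 245, 46, 30])]
```

View pics/scene0.png

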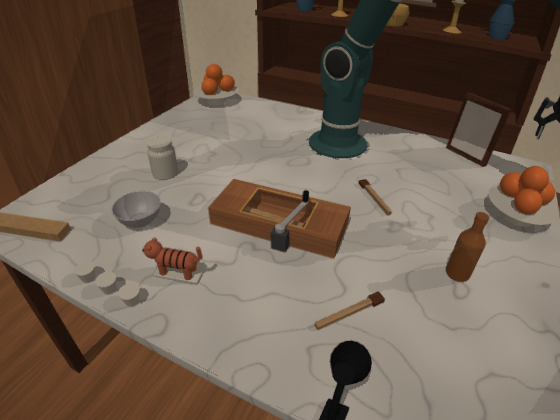

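View pics/top0.png

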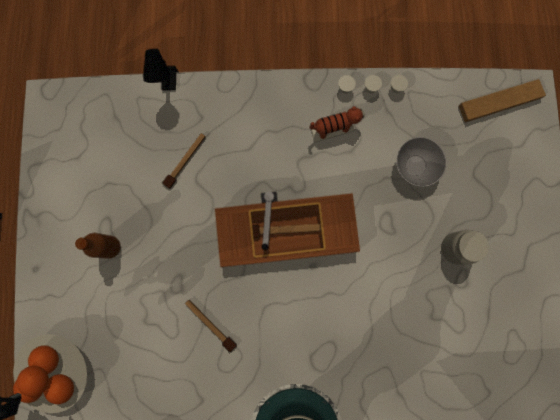

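Run:
```python
import cv2
a=cv2.imread('pics/top0.png'); cv2.imwrite('pics/top0c.png',cv2.resize(a[150:290,190:390],None,fx=4,fy=4,interpolation=cv2.INTER_CUBIC))
a=cv2.imread('pics/scene0.png'); cv2.imwrite('pics/scene0c.png',cv2.resize(a[150:290,190:390],None,fx=4,fy=4,interpolation=cv2.INTER_CUBIC))
```

```text
(no output)
```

View pics/top0c.png

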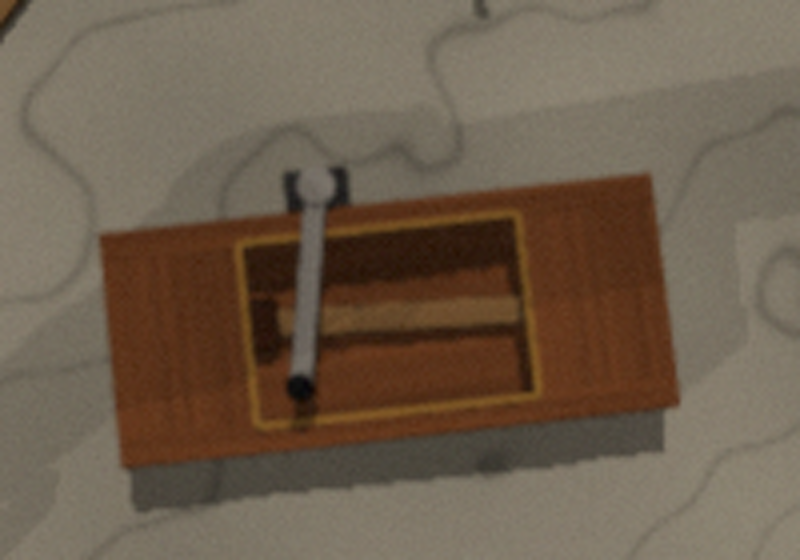

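View pics/scene0c.png

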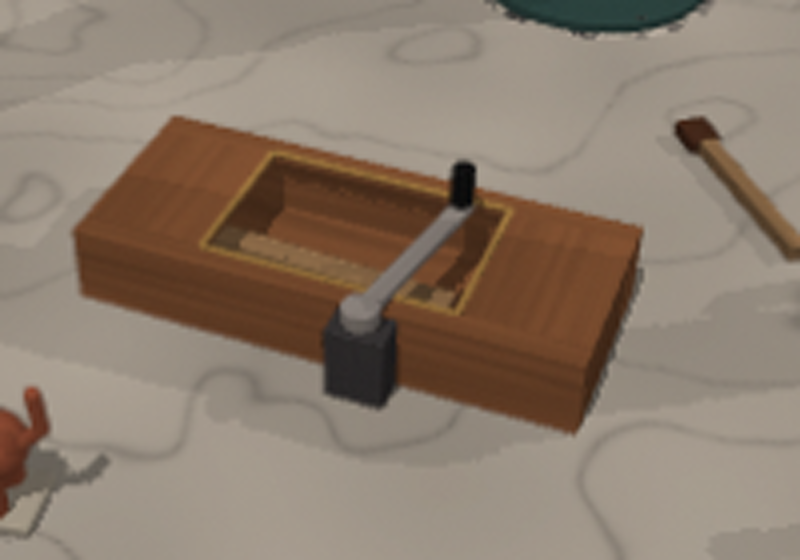

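```bash
cat > h.py <<'E'
import numpy as np,cv2
from workcell import arm
def K(d): return np.array([[d['fx'],0,d['cx']],[0,d['fy'],d['cy']],[0,0,1.]]), np.array([d['k1'],0,0,0,0.])
def proj(d,P):
    P=np.atleast_2d(P); E=np.array(d['extrinsics']); c=(P-E[:3,3])@E[:3,:3]; c=c*[1,-1,-1]
    k,dist=K(d); return cv2.projectPoints(c.reshape(-1,1,3),np.zeros(3),np.zeros(3),k,dist)[0].reshape(-1,2)
def unproj(d,uv,z):
    k,dist=K(d); s=cv2.undistortPoints(np.array(uv,float).reshape(-1,1,2),k,dist,criteria=(3,50,1e-10) ) if 0 else cv2.undistortPoints(np.array(uv,float).reshape(-1,1,2),k,dist).reshape(-1,2)
    E=np.array(d['extrinsics']); r=np.c_[s[:,0],-s[:,1],-np.ones(len(s))]@E[:3,:3].T
    t=(z-E[2,3])/r[:,2]; return E[:3,3]+r*t[:,None]
def rect(d,z,x0,x1,y0,y1,px=0.0005):
    # image up=+x, left=+y
    xs=np.arange(x1,x0,-px); ys=np.arange(y1,y0,-px); X,Y=np.meshgrid(xs,ys,indexing='ij')
    uv=proj(d,np.c_[X.ravel(),Y.ravel(),np.full(X.size,z)]).astype(np.float32).reshape(X.shape+(2,))
    return cv2.remap(d['img'],uv[...,0],uv[...,1],cv2.INTER_CUBIC)[:,:,::-1]
E
python3 - <<'E'
from h import *
from scipy.optimize import least_squares
D={c:arm.read_camera(c) for c in('top','scene')}
obs={'top':(np.array([[100,235],[652,175],[678,405],[124,467]])/4+[190,150],np.array([[240,240],[519,214],[540,394],[257,428]])/4+[190,150]),
'scene':(np.array([[642,228],[176,116],[75,230],[578,366]])/4+[190,150],None)}
# outer corners box frame: top image order: (x+,y+),(x+,y-),(x-,y-),(x-,y+)
C=np.array([[73,173,57],[73,-173,57],[-73,-173,57],[-73,173,57]])/1e3
M=np.array([[55,85,57],[55,-85,57],[-55,-85,57],[-55,85,57]])/1e3
for c in obs: print(c,unproj(D[c],obs[c][0],.057).round(4).tolist())
print(unproj(D['top'],obs['top'][1],.057).round(4).tolist())
def T(p,P):
    a=p[2];R=np.array([[np.cos(a),-np.sin(a),0],[np.sin(a),np.cos(a),0],[0,0,1]]);return P@R.T+[p[0],p[1],0]
def f(p,which='ts'):
    r=[]
    if 't' in which: r+=[proj(D['top'],T(p,C))-obs['top'][0],proj(D['top'],T(p,M))-obs['top'][1]]
    if 's' in which: # scene: right-top corner is (x-,y+), left-top (x-,y-), left (x+,y-), bottom (x+,y+)
        r+=[proj(D['scene'],T(p,C[[3,2,1,0]]))-obs['scene'][0]]
    return np.concatenate(r).ravel()
for w in('t','s','ts'):
    s=least_squares(f,[.42,0,0],args=(w,)); print(w,s.x,np.degrees(s.x[2]),np.abs(s.fun).max())
p=s.x; np.save('box.npy',p)
print('pivot',T(p,np.array([[.086,.035,.064]])),'knob0',T(p,np.array([[-.039,.035,.083]])))
im=rect(D['top'],.024,p[0]-.1,p[0]+.12,p[1]-.2,p[1]+.2,.0005); print(im.shape)
im=cv2.convertScaleAbs(im,alpha=2.); cv2.imwrite('pics/r24.png',im)
a=cv2.resize(D['scene']['img'][180:240,230:340,::-1],None,fx=7,fy=7,interpolation=cv2.INTER_CUBIC);cv2.imwrite('pics/s1.png',cv2.convertScaleAbs(a,alpha=1.8))
E
```

```text
top [[0.56, 0.1934, 0.057], [0.5912, -0.1505, 0.057], [0.4482, -0.1615, 0.057], [0.4162, 0.1791, 0.057]]
scene [[0.4174, 0.1827, 0.057], [0.4489, -0.1591, 0.057], [0.5929, -0.1458, 0.057], [0.5623, 0.1917, 0.057]]
[[0.5552, 0.1062, 0.057], [0.5682, -0.067, 0.057], [0.4566, -0.0769, 0.057], [0.4388, 0.097, 0.057]]
t [0.50427964 0.0149688  0.09047611] 5.183898982245657 1.515117415165605
s [0.50456464 0.01644238 0.08180576] 4.687124802651367 1.1171597932425357
ts [0.50424578 0.01538424 0.08800557] 5.042347711185882 1.4423385507704154
pivot [[0.58683674 0.0578075  0.064     ]] knob0 [[0.46232049 0.046821   0.083     ]]
(440, 800, 3)
```

View pics/r24.png

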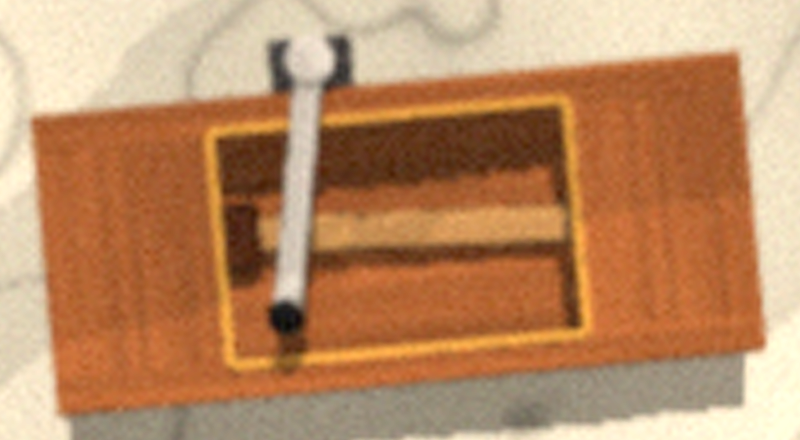

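View pics/s1.png

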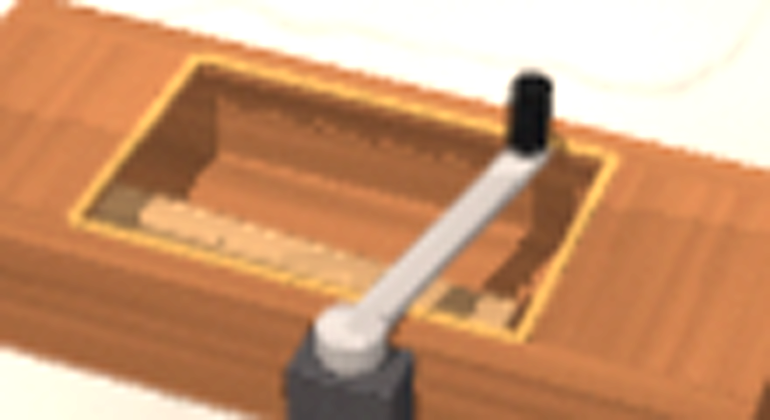

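Candidates for the striker in the top view are (287,230) inside the box, plus two loose ones on the table at (210,325) and (185,162). The one meant lies in the box: the crop shows its dark head at the left (+y) end under the lever, and its handle runs to the right. The jar-like cups, the bowl and the tiger are all well away from the box. Next I measure the knob and the striker and work out the first move.

```bash
cat >> h.py <<'E'
from scipy.spatial.transform import Rotation as Rn
def rel(target,rpy):
    o=arm.get_obs(); R=Rn.from_euler('xyz',o['ee_rot'],degrees=True); 
    print('now',o['t'],o['tcp_pos'].round(4),o['ee_rot'].round(2),'w',round(o['width'],3),'F',o['wrist_force'].round(1))
    print('shift mm (tool)',(R.inv().apply(np.array(target)-o['tcp_pos'])*1e3).round(1),'turn',(R.inv()*Rn.from_euler('xyz',rpy,degrees=True)).as_rotvec().round(4))
E
python3 - <<'E'
from h import *
D={c:arm.read_camera(c) for c in('top','scene')}
print('knobtop',unproj(D['top'],[[300/4+190,383/4+150]],.098),unproj(D['scene'],[[463/4+190,163/4+150]],.098))
print('hub',unproj(D['top'],[[317/4+190,185/4+150]],.07),unproj(D['scene'],[[361/4+190,310/4+150]],.07))
for th in('bottle','tiger'):
    r=arm.find_in(th,'top')[0]['box']; print(th,unproj(D['top'],[r[:2]],.08))
rel([.462,.047,.231],[-90,0,95])
E
```

```text
knobtop [[0.46406386 0.06862465 0.098     ]] [[0.4591163 0.0694082 0.098    ]]
hub [[0.58670808 0.05755508 0.07      ]] [[0.59022347 0.0620585  0.07      ]]
bottle [[ 0.76320908 -0.11374236  0.08      ]]
tiger [[ 0.7627325  -0.11123078  0.08      ]]
now 1.2 [0.1538 0.6316 0.2313] [-90.    -0.    76.32] w 0.998 F [-0.7  0.1 -0.2]
shift mm (tool) [-4.951e+02  3.000e-01 -4.378e+02] turn [ 0.000e+00 -3.261e-01  1.000e-04]
```

apply_moves:
  increments:
    - [0.4, [-23.7, 0, -21.6], [0, 0, 0]]
    - [0.4, [-23.7, 0, -21.6], [0, 0, 0]]
    - [0.4, [-23.7, 0, -21.6], [0, 0, 0]]
    - [0.4, [-23.7, 0, -21.6], [0, 0, 0]]
    - [0.4, [-23.7, 0, -21.6], [0, 0, 0]]
    - [0.4, [-23.7, 0, -21.6], [0, 0, 0]]
    - [0.4, [-23.7, 0, -21.6], [0, 0, 0]]
    - [0.4, [-23.7, 0, -21.6], [0, 0, 0]]
    - [0.4, [-23.7, 0, -21.6], [0, 0, 0]]
    - [0.4, [-23.7, 0, -21.6], [0, 0, 0]]

```text
t: 2.2
tcp_pos: [0.3081, 0.3491, 0.2316]
ee_rot: [-90.0, -0.0, 76.3]
wrist_force: [-0.0, 1.1, -0.1]
width: 0.404
```

apply_moves:
  increments:
    - [0.4, [-23.7, 0, -21.6], [0, 0, 0]]
    - [0.4, [-23.7, 0, -21.6], [0, 0, 0]]
    - [0.4, [-23.7, 0, -21.6], [0, 0, 0]]
    - [0.4, [-23.7, 0, -21.6], [0, 0, 0]]
    - [0.4, [-23.7, 0, -21.6], [0, 0, 0]]
    - [0.4, [-23.7, 0, -21.6], [0, 0, 0]]
    - [0.4, [-23.7, 0, -21.6], [0, 0, 0]]
    - [0.4, [-23.7, 0, -21.6], [0, 0, 0]]
    - [0.4, [-23.7, 0, -21.6], [0, 0, 0]]
    - [0.4, [-23.7, 0, -21.6], [0, 0, 0]]
    - [0.4, [0, 0, 0], [0, -0.1515, 0]]
    - [0.4, [0, 0, 0], [0, 0, 0]]

```text
t: 3.4
tcp_pos: [0.4617, 0.068, 0.2314]
ee_rot: [-90.0, -0.0, 84.8]
wrist_force: [0.4, -0.5, 0.5]
width: 0.402
```

Run:
```python
from h import *
rel([.462,.069,.105],[-90,0,85])
d=arm.read_camera('scene'); cv2.imwrite('pics/s2.png',cv2.resize(d['img'][100:310,140:420,::-1],None,fx=2.8,fy=2.8))
d=arm.read_camera('top'); cv2.imwrite('pics/t2.png',cv2.resize(d['img'][100:310,140:420,::-1],None,fx=2.8,fy=2.8))
```

```text
now 3.4 [0.4617 0.068  0.2314] [-9.002e+01 -1.000e-02  8.483e+01] w 0.402 F [ 0.4 -0.5  0.5]
shift mm (tool) [  1.  126.4  -0.2] turn [ 0.0003 -0.003   0.0002]
```

View pics/s2.png

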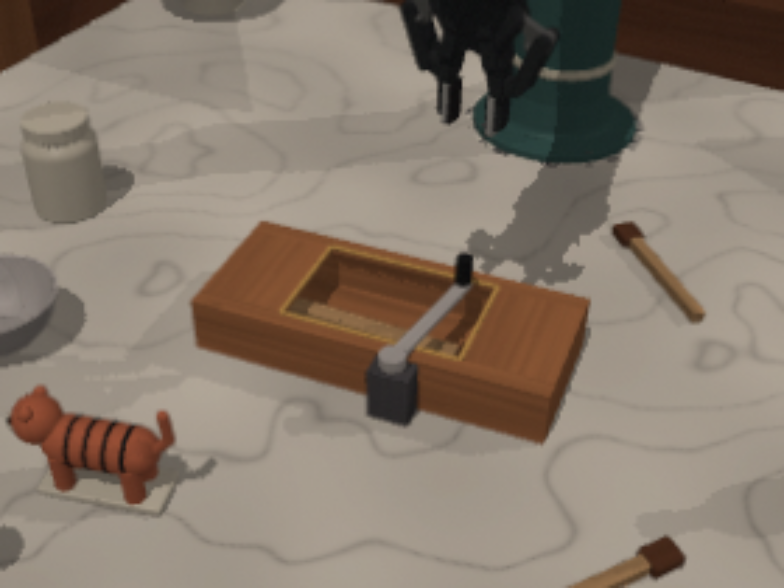

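apply_moves:
  increments:
    - [0.4, [1, 25, 0], [0, 0, 0]]
    - [0.4, [0, 25, 0], [0, 0, 0]]
    - [0.4, [0, 25, 0], [0, 0, 0]]
    - [0.4, [0, 25, 0], [0, 0, 0]]
    - [0.4, [0, 22, 0], [0, 0, 0]]
    - [0.4, [0, 0, 0], [0, 0, 0]]

```text
t: 4.1
tcp_pos: [0.4591, 0.0703, 0.1071]
ee_rot: [-89.7, 0.1, 84.9]
wrist_force: [0.3, 0.8, -0.3]
width: 0.405
```

Run:
```python
from h import *
d=arm.read_camera('scene'); cv2.imwrite('pics/s3.png',cv2.resize(d['img'][150:250,210:350,::-1],None,fx=5,fy=5))
rel([.462,.069,.074],[-90,0,85])
```

```text
now 4.15 [0.4604 0.0703 0.1086] [-8.985e+01  6.000e-02  8.488e+01] w 0.399 F [-0.4  0.9  0. ]
shift mm (tool) [-1.1 34.6 -1.8] turn [-0.0026 -0.002  -0.001 ]
```

View pics/s3.png

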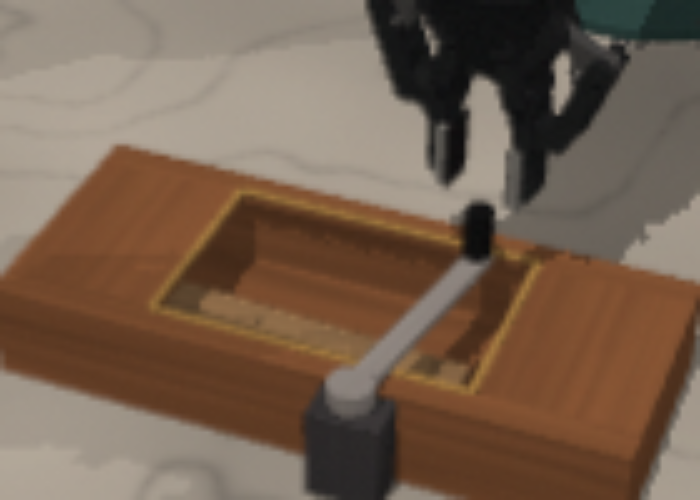

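The knob at (480,230) in the crop lies between the two fingertips, so I go down around it.

apply_moves:
  increments:
    - [0.4, [0, 12, 0], [0, 0, 0]]
    - [0.4, [0, 12, 0], [0, 0, 0]]
    - [0.4, [0, 10, 0], [0, 0, 0]]
    - [0.4, [0, 0, 0], [0, 0, 0]]

```text
t: 4.55
tcp_pos: [0.4605, 0.0696, 0.0741]
ee_rot: [-89.9, 0.0, 84.9]
wrist_force: [0.2, 0.0, -0.1]
width: 0.401
```

Run:
```python
from h import *
d=arm.read_camera('scene'); cv2.imwrite('pics/s4.png',cv2.resize(d['img'][150:250,210:350,::-1],None,fx=5,fy=5))
rel([.462,.069,.074],[-90,0,85])
```

```text
now 4.6 [0.461  0.0696 0.0747] [-8.992e+01  3.000e-02  8.489e+01] w 0.399 F [ 0.4 -1.1  0.4]
shift mm (tool) [-0.5  0.7 -1.1] turn [-0.0014 -0.0019 -0.0006]
```

View pics/s4.png

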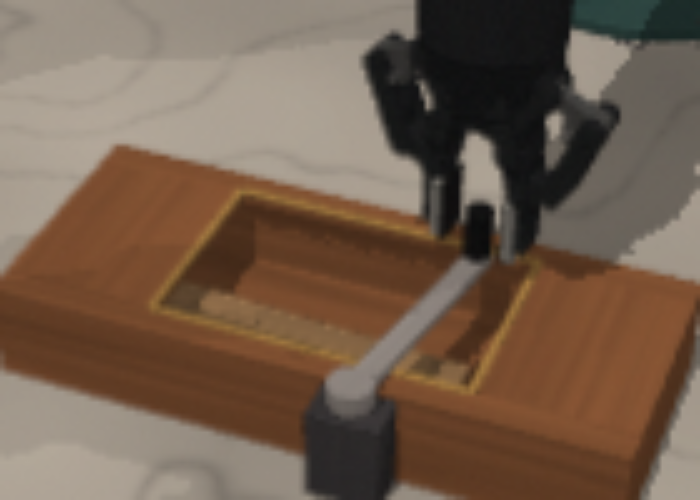

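The knob is caged between the fingers. I start along the arc with a few rows.

apply_moves:
  increments:
    - [0.4, [13.1, 0, -0.7], [0, 0.1047, 0]]
    - [0.4, [13.1, 0, -0.7], [0, 0.1047, 0]]
    - [0.4, [13.1, 0, -0.7], [0, 0.1047, 0]]
    - [0.4, [13.1, 0, -0.7], [0, 0.1047, 0]]
    - [0.4, [0, 0, 0], [0, 0, 0]]

```text
t: 5.1
tcp_pos: [0.4775, 0.1212, 0.0755]
ee_rot: [-90.0, -0.1, 61.0]
wrist_force: [-0.7, -1.0, -0.3]
width: 0.402
```

Run:
```python
from h import *
a=np.radians(61); pv=np.array([.587,.058]); 
rel(list(pv+.125*np.array([np.cos(a+np.pi/2),np.sin(a+np.pi/2)]))+[.074],[-90,0,61])
d=arm.read_camera('scene'); cv2.imwrite('pics/s5.png',cv2.resize(d['img'][150:250,210:350,::-1],None,fx=5,fy=5))
```

```text
now 5.1 [0.4775 0.1212 0.0755] [-9.005e+01 -5.000e-02  6.103e+01] w 0.402 F [-0.7 -1.  -0.3]
shift mm (tool) [-2.2  1.5 -1.4] turn [0.0008 0.0005 0.0009]
```

View pics/s5.png

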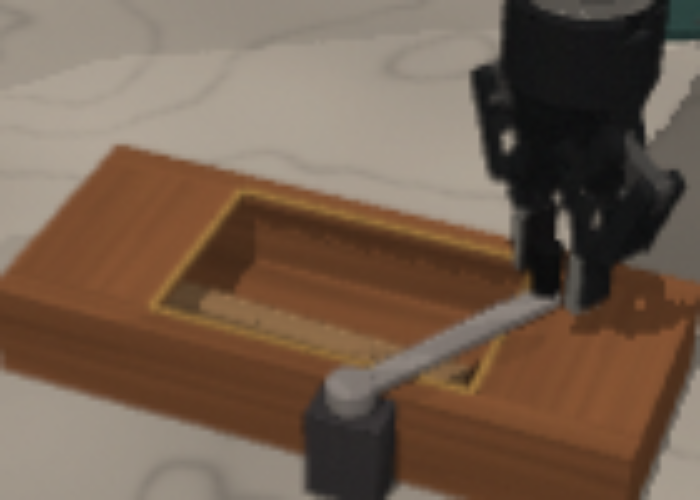

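apply_moves:
  increments:
    - [0.4, [13.1, 0.5, -1.7], [0, 0.1047, 0]]
    - [0.4, [13.1, 0, -0.7], [0, 0.1047, 0]]
    - [0.4, [13.1, 0, -0.7], [0, 0.1047, 0]]
    - [0.4, [13.1, 0, -0.7], [0, 0.1047, 0]]
    - [0.4, [13.1, 0, -0.7], [0, 0.1047, 0]]
    - [0.4, [13.1, 0, -0.7], [0, 0.1047, 0]]
    - [0.4, [13.1, 0, -0.7], [0, 0.1047, 0]]
    - [0.4, [13.1, 0, -0.7], [0, 0.1047, 0]]
    - [0.4, [13.1, 0, -0.7], [0, 0.1047, 0]]
    - [0.4, [13.1, 0, -0.7], [0, 0.1047, 0]]
    - [0.4, [0, 0, 0], [0, 0, 0]]

```text
t: 6.25
tcp_pos: [0.5864, 0.1825, 0.0748]
ee_rot: [-90.0, -0.1, 1.0]
wrist_force: [0.8, 0.3, 0.7]
width: 0.4
```

Run:
```python
from h import *
a=np.radians(1); pv=np.array([.587,.058]); 
rel(list(pv+.125*np.array([np.cos(a+np.pi/2),np.sin(a+np.pi/2)]))+[.074],[-90,0,1])
d=arm.read_camera('scene'); cv2.imwrite('pics/s6.png',cv2.resize(d['img'][150:270,210:370,::-1],None,fx=5,fy=5))
```

```text
now 6.25 [0.5864 0.1825 0.0748] [-9.004e+01 -7.000e-02  9.700e-01] w 0.4 F [0.8 0.3 0.7]
shift mm (tool) [-1.6  0.8  0.5] turn [ 0.0008 -0.0006  0.0011]
```

View pics/s6.png

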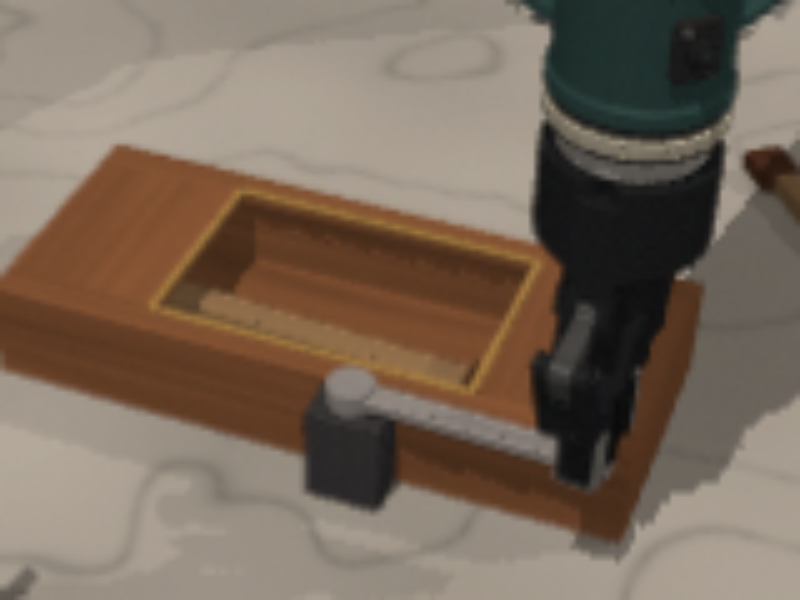

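apply_moves:
  increments:
    - [0.4, [6, 0, 0], [0, 0, 0]]
    - [0.4, [-4, 0, 0], [0, 0, 0]]
    - [0.4, [0, -20, 0], [0, 0, 0]]
    - [0.4, [0, -30, 0], [0, 0, 0]]
    - [0.4, [0, -40, 0], [0, 0, 0]]
    - [0.4, [0, -40, 0], [0, 0, 0]]
    - [0.4, [0, -30, -30], [0, 0, 0]]
    - [0.4, [20, 0, 40], [0, 0, 0]]
    - [0.4, [0, 0, 40], [0, 0, 0]]
    - [0.4, [0, 0, 0], [0, 0, 0]]

```text
t: 7.3
tcp_pos: [0.605, 0.2412, 0.2343]
ee_rot: [-89.8, 0.0, 1.5]
wrist_force: [-0.7, 0.8, -0.6]
width: 0.397
```

Run:
```python
from h import *
p=np.load('box.npy')
D={}
for c in('top','scene'):
    d=D[c]=arm.read_camera(c); cv2.imwrite(f'pics/{c}7.png',cv2.resize(d['img'][140:280,190:380,::-1],None,fx=4,fy=4,interpolation=cv2.INTER_CUBIC))
im=rect(D['top'],.024,p[0]-.1,p[0]+.12,p[1]-.2,p[1]+.2,.0005); cv2.imwrite('pics/r7.png',cv2.convertScaleAbs(im,alpha=2.2))
```

```text
(no output)
```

View pics/r7.png

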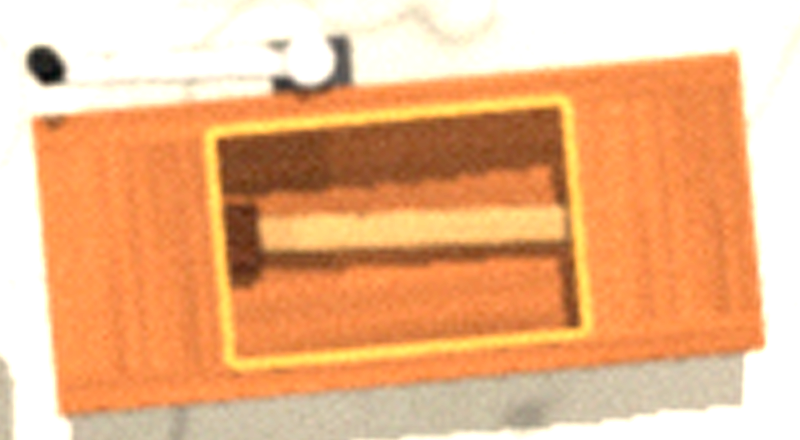

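View pics/scene7.png

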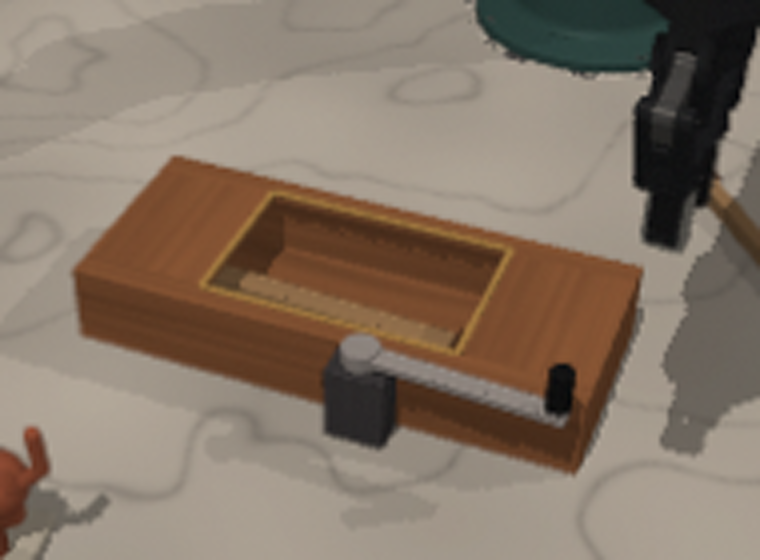

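The lever is parked open, along and just outside the box's +x side at about 1.6 rad, with the knob at (45,65) in the rectified view. The striker handle runs from (262,230) to (565,223). Next I go above its middle.

apply_moves:
  increments:
    - [0.5, [-12.5, 0, -28.3], [0, 0, 0]]
    - [0.5, [-12.5, 0, -28.3], [0, 0, 0]]
    - [0.5, [-12.5, 0, -28.3], [0, 0, 0]]
    - [0.5, [-12.5, 0, -28.3], [0, 0, 0]]
    - [0.5, [-12.5, 0, -28.3], [0, 0, 0]]
    - [0.5, [-12.5, 0, -28.3], [0, 0, 0]]
    - [0.5, [-12.5, 0, -28.3], [0, 0, 0]]
    - [0.5, [-12.5, 0, -28.3], [0, 0, 0]]
    - [0.5, [0, 40, 0], [0, 0, 0]]
    - [0.5, [0, 40, 0], [0, 0, 0]]
    - [0.5, [0, 40, 0], [0, 0, 0]]
    - [0.5, [0, 0, 0], [0, 0, 0]]

```text
t: 8.6
tcp_pos: [0.5057, 0.0043, 0.1111]
ee_rot: [-90.1, 0.5, 0.8]
wrist_force: [-0.4, -0.8, 0.9]
width: 0.5
```

Run:
```python
from h import *
rel([.511,.012,.011],[-90,0,1.7])
D={}
for c in('top','scene'):
    d=D[c]=arm.read_camera(c); cv2.imwrite(f'pics/{c}8.png',cv2.resize(d['img'][140:280,190:380,::-1],None,fx=4,fy=4,interpolation=cv2.INTER_CUBIC))
```

```text
now 8.6 [0.5057 0.0043 0.1111] [-90.11   0.53   0.83] w 0.5 F [-0.4 -0.8  0.9]
shift mm (tool) [  6.3 100.    7.8] turn [ 0.0018 -0.0153 -0.0093]
```

View pics/scene8.png

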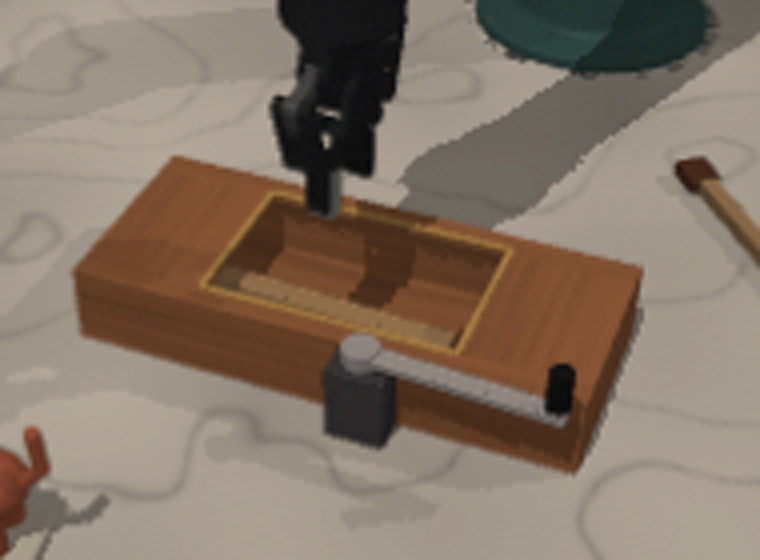

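apply_moves:
  increments:
    - [0.5, [0, 0, 0], [0, 0, 0]]
    - [0.5, [0, 0, 0], [0, 0, 0]]

```text
t: 8.9
tcp_pos: [0.5115, 0.0057, 0.1168]
ee_rot: [-89.9, -0.2, 0.9]
wrist_force: [-0.3, 0.1, 0.7]
width: 0.504
```

Run:
```python
from h import *
rel([.511,.012,.011],[-90,0,1.7])
```

```text
now 8.9 [0.5115 0.0057 0.1168] [-89.94  -0.21   0.92] w 0.504 F [-0.3  0.1  0.7]
shift mm (tool) [ -0.8 105.8   6.2] turn [-0.001  -0.0136  0.0037]
```

apply_moves:
  increments:
    - [0.5, [-0.5, 0, 6], [0, -0.0136, 0]]
    - [0.5, [0, 16, 0], [0, 0, 0]]
    - [0.5, [0, 16, 0], [0, 0, 0]]
    - [0.5, [0, 16, 0], [0, 0, 0]]
    - [0.5, [0, 14, 0], [0, 0, 0]]
    - [0.5, [0, 10, 0], [0, 0, 0]]
    - [0.5, [0, 8, 0], [0, 0, 0]]
    - [0.5, [0, 0, 0], [0, 0, 0]]
    - [0.5, [0, 0, 0], [0, 0, 0]]

```text
t: 9.8
tcp_pos: [0.5098, 0.0115, 0.0348]
ee_rot: [-90.0, -0.0, 1.7]
wrist_force: [0.5, -0.4, 0.7]
width: 0.504
```

Run:
```python
from h import *
rel([.511,.012,.011],[-90,0,1.7])
D={}
for c in('top','scene'):
    d=D[c]=arm.read_camera(c); cv2.imwrite(f'pics/{c}9.png',cv2.convertScaleAbs(cv2.resize(d['img'][150:250,200:340,::-1],None,fx=5,fy=5,interpolation=cv2.INTER_CUBIC),alpha=1.8))
```

```text
now 9.8 [0.5098 0.0115 0.0348] [-9.001e+01 -2.000e-02  1.680e+00] w 0.504 F [ 0.5 -0.4  0.7]
shift mm (tool) [ 1.2 23.8  0.5] turn [ 0.0001 -0.0004  0.0003]
```

View pics/scene9.png

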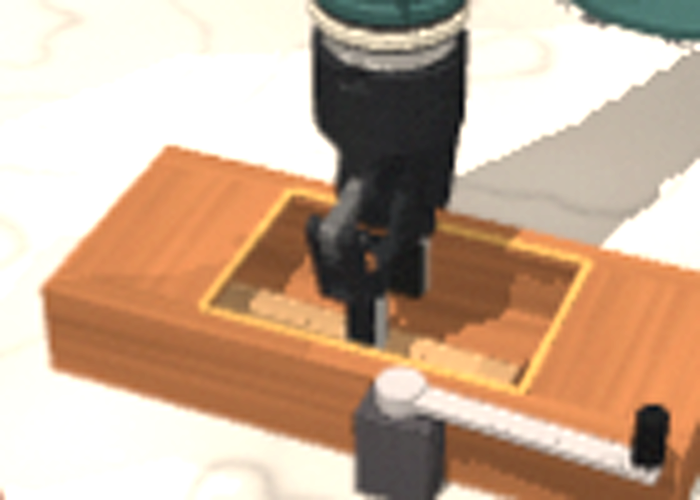

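apply_moves:
  increments:
    - [0.5, [1, 9, 0], [0, 0, 0]]
    - [0.5, [0, 8, 0], [0, 0, 0]]
    - [0.5, [0, 6, 0], [0, 0, 0]]
    - [0.5, [0, 0, 0], [0, 0, 0]]
    - [0.5, [0, 0, 0], [0, 0, 0]]

```text
t: 10.4
tcp_pos: [0.5104, 0.0116, 0.0115]
ee_rot: [-90.0, 0.0, 1.7]
wrist_force: [-0.3, -0.1, 0.5]
width: 0.502
```

apply_moves:
  increments:
    - [0.3, [0, 0, 0], [0, 0, 0]]
    - [0.2, [0, 0, 0], [0, 0, 0]]
    - [0.1, [0, 0, 0], [0, 0, 0]]
    - [0.0, [0, 0, 0], [0, 0, 0]]
    - [0.0, [0, 0, 0], [0, 0, 0]]
    - [0.0, [0, 0, 0], [0, 0, 0]]
  newtons: 60

```text
t: 11.0
tcp_pos: [0.5108, 0.0117, 0.0122]
ee_rot: [-90.0, -0.0, 1.7]
wrist_force: [-0.9, -0.6, 6.0]
width: 0.192
```

Run:
```python
from h import *
rel([.511,.012,.011],[-90,0,1.7])
```

```text
now 11.0 [0.5108 0.0117 0.0122] [-8.998e+01 -3.000e-02  1.700e+00] w 0.192 F [-0.9 -0.6  6. ]
shift mm (tool) [0.2 1.2 0.2] turn [-0.0003  0.0001  0.0005]
```

apply_moves:
  increments:
    - [0.0, [0, -6, 0], [0, 0, 0]]
    - [0.0, [0, 0, 8], [0, 0, 0]]
    - [0.0, [0, 0, 10], [0, 0, 0]]
    - [0.0, [0, 0, 10], [0, 0, 0]]
    - [0.0, [0, 0, 10], [0, 0, 0]]
    - [0.0, [0, 0, 0], [0, 0, 0]]
    - [0.0, [0, 0, 0], [0, 0, 0]]

```text
t: 11.7
tcp_pos: [0.5094, 0.0502, 0.0177]
ee_rot: [-90.0, 0.0, 1.8]
wrist_force: [0.1, -0.4, -0.7]
width: 0.191
```

Run:
```python
from h import *
rel([.511,.050,.018],[-90,0,1.7])
D={}
for c in('top','scene'):
    d=D[c]=arm.read_camera(c); cv2.imwrite(f'pics/{c}10.png',cv2.convertScaleAbs(cv2.resize(d['img'][150:250,200:340,::-1],None,fx=5,fy=5,interpolation=cv2.INTER_CUBIC),alpha=1.8))
```

```text
now 11.7 [0.5094 0.0502 0.0177] [-90.02   0.     1.77] w 0.191 F [ 0.1 -0.4 -0.7]
shift mm (tool) [ 1.6 -0.3 -0.2] turn [ 0.0003  0.0012 -0.    ]
```

View pics/scene10.png

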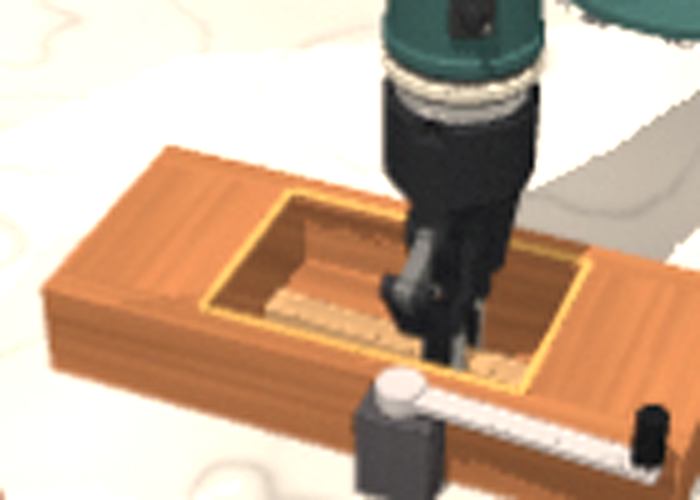

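View pics/top10.png

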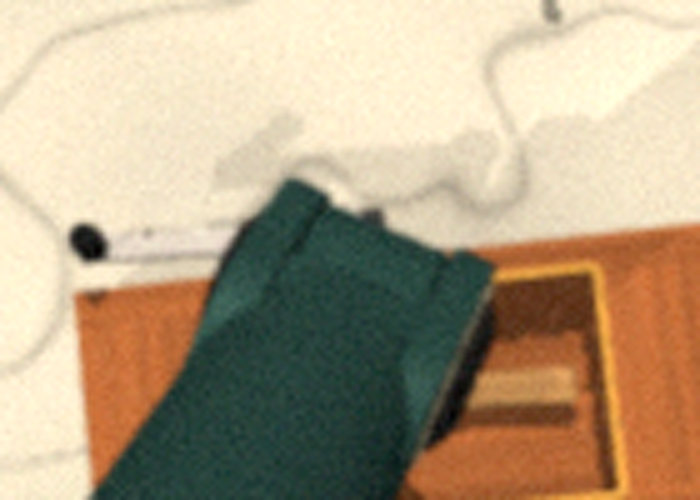

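The tail end now shows at (576,385) in the top crop, inside the mouth with about 13 mm to its edge, and the striker moves with the gripper. Next I tilt it tail up.

apply_moves:
  increments:
    - [0.0, [0, -5, 0], [-0.0495, 0, 0]]
    - [0.0, [0, -5, -0.2], [-0.0495, 0, 0]]
    - [0.0, [0, -5, -0.5], [-0.0495, 0, 0]]
    - [0.0, [0, 0, 0], [0, 0, 0]]

```text
t: 12.2
tcp_pos: [0.5097, 0.0511, 0.0328]
ee_rot: [-98.5, -0.0, 1.9]
wrist_force: [0.6, 0.4, -1.1]
width: 0.192
```

Run:
```python
from h import *
R=(Rn.from_euler('xyz',[-90,0,1.7],degrees=True)*Rn.from_rotvec([-.1485,0,0])).as_euler('xyz',degrees=True)
rel([.511,.050,.033],R)
d=arm.read_camera('scene'); cv2.imwrite('pics/s11.png',cv2.convertScaleAbs(cv2.resize(d['img'][150:250,200:340,::-1],None,fx=5,fy=5,interpolation=cv2.INTER_CUBIC),alpha=1.8))
```

```text
now 12.2 [0.5097 0.0511 0.0328] [-9.855e+01 -2.000e-02  1.870e+00] w 0.192 F [ 0.6  0.4 -1.1]
shift mm (tool) [ 1.2  0.  -1.2] turn [0.0007 0.0028 0.0008]
```

View pics/s11.png

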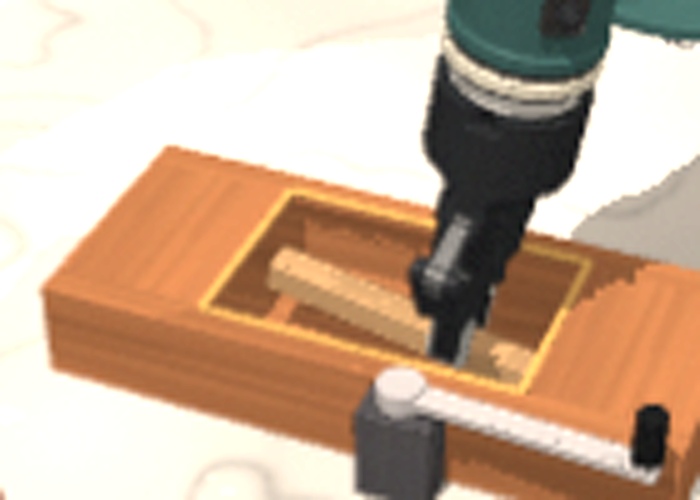

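Tail rising, no contact force. I continue the tilt.

apply_moves:
  increments:
    - [0.0, [0, -5, -1.2], [-0.0495, 0, 0]]
    - [0.0, [0, -4.9, -1], [-0.0495, 0, 0]]
    - [0.0, [0, -4.9, -1.2], [-0.0495, 0, 0]]
    - [0.0, [0, 0, 0], [0, 0, 0]]

```text
t: 12.65
tcp_pos: [0.5096, 0.0501, 0.0476]
ee_rot: [-107.0, 0.0, 1.8]
wrist_force: [-0.2, 0.7, -1.0]
width: 0.194
```

Run:
```python
from h import *
R=(Rn.from_euler('xyz',[-90,0,1.7],degrees=True)*Rn.from_rotvec([-.297,0,0])).as_euler('xyz',degrees=True)
rel([.511,.050,.0475],R)
d=arm.read_camera('scene'); cv2.imwrite('pics/s12.png',cv2.convertScaleAbs(cv2.resize(d['img'][150:250,200:340,::-1],None,fx=5,fy=5,interpolation=cv2.INTER_CUBIC),alpha=1.8))
```

```text
now 12.65 [0.5096 0.0501 0.0476] [-1.0701e+02  1.0000e-02  1.8000e+00] w 0.194 F [-0.2  0.7 -1. ]
shift mm (tool) [ 1.4  0.1 -0.1] turn [-0.0002  0.0018  0.0003]
```

View pics/s12.png

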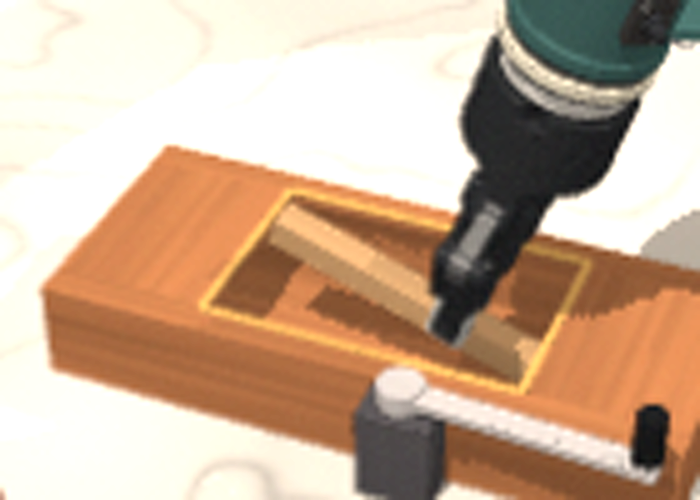

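Tail is above the cover plane (crop 280,220), no contact. Now I draw it out along its own axis (tool -z).

apply_moves:
  increments:
    - [0.0, [0, 0, -8], [0, 0, 0]]
    - [0.0, [0, 0, -10], [0, 0, 0]]
    - [0.0, [0, 0, -10], [0, 0, 0]]
    - [0.0, [0, 0, -10], [0, 0, 0]]
    - [0.0, [0, 0, 0], [0, 0, 0]]

```text
t: 13.2
tcp_pos: [0.5105, 0.0107, 0.0599]
ee_rot: [-107.0, -0.1, 1.5]
wrist_force: [0.4, -0.9, -0.5]
width: 0.189
```

apply_moves:
  increments:
    - [0.0, [0, 0, -10], [0, 0, 0]]
    - [0.0, [0, 0, -10], [0, 0, 0]]
    - [0.0, [0, 0, -10], [0, 0, 0]]
    - [0.0, [0, 0, -10], [0, 0, 0]]
    - [0.0, [0, 0, -8], [0, 0, 0]]
    - [0.0, [0, 0, 0], [0, 0, 0]]
    - [0.0, [0, 0, 0], [0, 0, 0]]

```text
t: 13.9
tcp_pos: [0.5119, -0.0328, 0.0732]
ee_rot: [-107.0, -0.0, 1.7]
wrist_force: [-0.2, 0.1, -0.9]
width: 0.191
```

Run:
```python
from h import *
rel([.511,-.032,.072],[-107,0,1.7])
d=arm.read_camera('scene'); cv2.imwrite('pics/s13.png',cv2.convertScaleAbs(cv2.resize(d['img'][150:250,200:340,::-1],None,fx=5,fy=5,interpolation=cv2.INTER_CUBIC),alpha=1.8))
d=arm.read_camera('top'); cv2.imwrite('pics/t13.png',cv2.convertScaleAbs(cv2.resize(d['img'][150:250,200:340,::-1],None,fx=5,fy=5,interpolation=cv2.INTER_CUBIC),alpha=1.8))
```

```text
now 13.9 [ 0.5119 -0.0328  0.0732] [-1.07e+02 -1.00e-02  1.69e+00] w 0.191 F [-0.2  0.1 -0.9]
shift mm (tool) [-0.9  0.9  1.1] turn [-0.0001 -0.0002  0.0001]
```

View pics/s13.png

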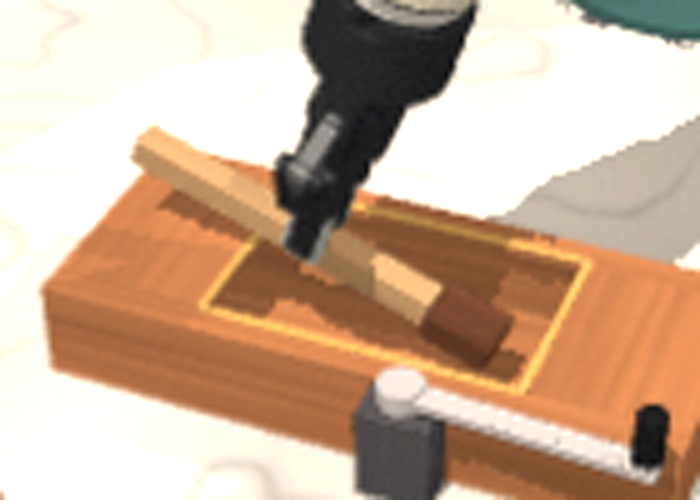

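View pics/t13.png

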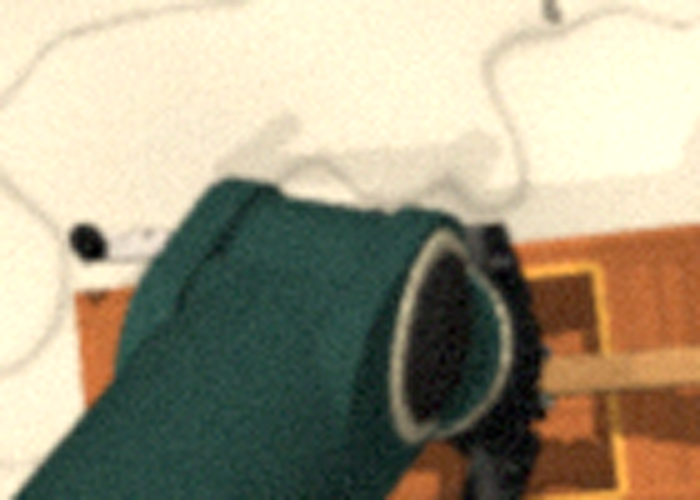

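The head, at about (470,325) in the crop, is inside the mouth outline and the tail is over the cover. I lift straight up, then level.

apply_moves:
  increments:
    - [0.0, [0, -9.6, -2.9], [0, 0, 0]]
    - [0.0, [0, -14.3, -4.4], [0, 0, 0]]
    - [0.0, [0, -14.3, -4.4], [0, 0, 0]]
    - [0.0, [0, -14.3, -4.4], [0, 0, 0]]
    - [0.0, [0, -14.3, -4.4], [0, 0, 0]]
    - [0.0, [0, -14.3, -4.4], [0, 0, 0]]
    - [0.0, [0, -14.3, -4.4], [0, 0, 0]]
    - [0.0, [0, -14.3, -4.4], [0, 0, 0]]
    - [0.0, [0, -14.3, -4.4], [0, 0, 0]]
    - [0.0, [0, -9.6, -2.9], [0, 0, 0]]
    - [0.0, [0, 0, 0], [0, 0, 0]]

```text
t: 15.1
tcp_pos: [0.5127, -0.0328, 0.2142]
ee_rot: [-107.0, -0.1, 1.7]
wrist_force: [-0.6, 0.4, -1.2]
width: 0.192
```

apply_moves:
  increments:
    - [0.0, [0, 0, 0], [0.05, 0, 0]]
    - [0.0, [0, 0, 0], [0.05, 0, 0]]
    - [0.0, [0, 0, 0], [0.05, 0, 0]]
    - [0.0, [0, 0, 0], [0.05, 0, 0]]
    - [0.0, [0, 0, 0], [0.05, 0, 0]]
    - [0.0, [0, 0, 0], [0.047, 0, 0]]
    - [0.0, [0, 0, 0], [0, 0, 0]]
    - [0.0, [0, 0, 0], [0, 0, 0]]
    - [0.0, [0, 0, 0], [0, 0, 0]]
    - [0.0, [0, 0, 0], [0, 0, 0]]
    - [0.0, [0, 0, 0], [0, 0, 0]]

```text
t: 16.2
tcp_pos: [0.5118, -0.0323, 0.2127]
ee_rot: [-90.0, 0.0, 1.8]
wrist_force: [0.5, 1.2, -1.0]
width: 0.191
```

Run:
```python
from h import *
rel([.511,-.032,.21],[-90,0,1.7])
print(np.abs(arm.get_obs()['qvel']).max())
d=arm.read_camera('scene'); cv2.imwrite('pics/s14.png',cv2.resize(d['img'][60:300,100:440,::-1],None,fx=2.3,fy=2.3,interpolation=cv2.INTER_CUBIC))
# predicted ends
p=np.array([.511,-.028,.21]); a=np.radians(1.7); y=np.array([-np.sin(a),np.cos(a),0])
for s in(.11,-.11): print((proj(d,p+s*y)-[100,60])*2.3)
d=arm.read_camera('top'); cv2.imwrite('pics/t14.png',cv2.resize(d['img'][60:300,100:440,::-1],None,fx=2.3,fy=2.3,interpolation=cv2.INTER_CUBIC))
```

```text
now 16.2 [ 0.5118 -0.0323  0.2127] [-9.003e+01  2.000e-02  1.770e+00] w 0.191 F [ 0.5  1.2 -1. ]
shift mm (tool) [-0.8  2.7  0.4] turn [ 0.0005  0.0013 -0.0004]
0.19003406856634503
[[471.09007083 238.23749564]]
[[284.02209434 191.47728968]]
```

View pics/s14.png

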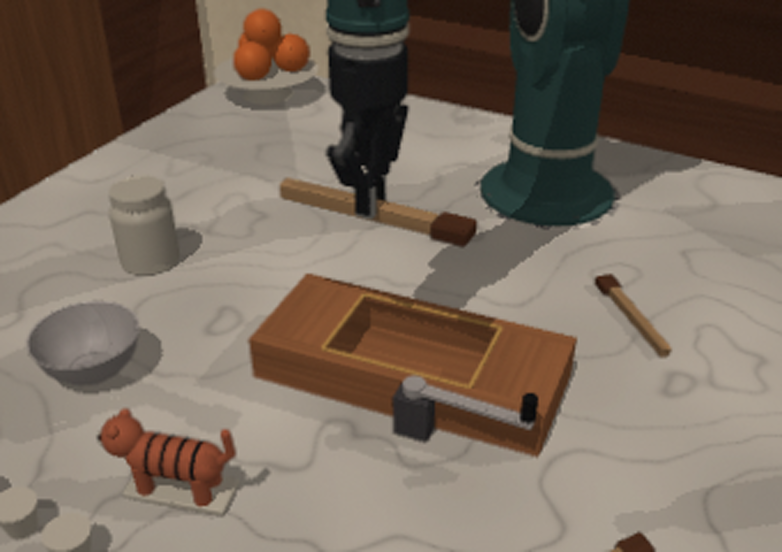

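View pics/t14.png

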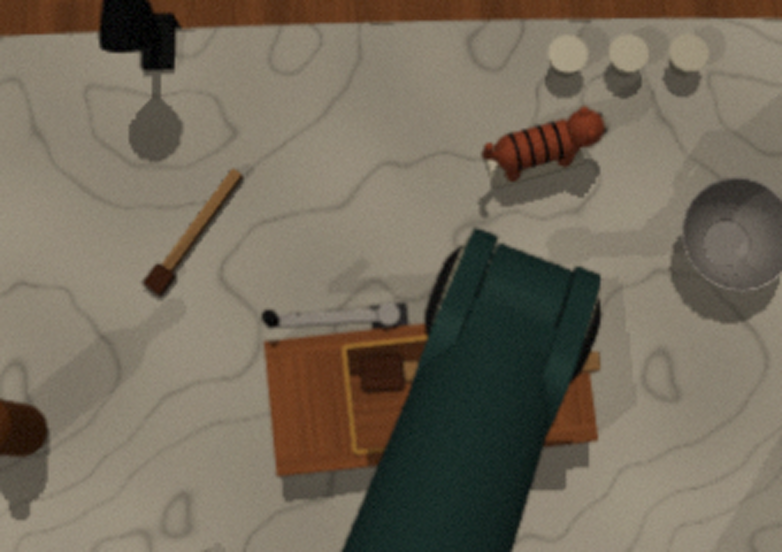

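The striker's ends match the predicted positions (471,238) and (284,191). It is level, with its underside at about z = 0.20 m. The lever is open and the bystanders have not moved, so I hand in.

Run:
```python
from h import *
print(arm.close_job()); o=arm.get_obs(); print(o['t'],o['width'],o['tcp_pos'])
```

```text
the job is handed in; nothing more can be done
None
the job is handed in; nothing more can be done
```

I swung the clamp lever aside, drew the striker out of the box tail first, and handed the job in with it still held in the gripper at about 16 s.

- **Lever:** I hooked its knob between the part-open fingers and swung it to about 1.6 rad. It stays open, just outside the box's +x side.
- **Striker:** I gripped it near mid-handle at 60 N and slid it about 38 mm towards the head end. I then tilted it 17° tail up, drew it out along its own axis, lifted it and levelled it.
- **Last checks:**
  - The striker was level and still held (opening 0.19), with its underside about 0.20 m above the table, roughly 14 cm above the box top.
  - Both ends lay within a few pixels of where I predicted them in the scene picture.
  - In the last pictures the jar, bowl and tiger were unmoved. The bottle showed only partly, at the edge of the last top picture, but the arm never came near it.
  - The wrist force I read after each move never went above about 6 N, and that was while closing on the striker.
- **Disagreements:**
  - The lever started about 10° from shut rather than at 0, so I used the measured knob position instead.
  - The first detection of the bottle in the top view, taken at the start of the job, was right. A later one came back at the tiger's position, and I ignored it.

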